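# Wind the length-stop slide to its index

### The job

Turn the hand crank on the length-stop slide until the carriage's pointer stands opposite the notch of the notched index block. It takes several full turns: keep the crank down on its square shaft end all the while and leave it there, fully seated, when you let go. Leave the vial, the connector housing and the roll of tape where they are.

Things in the scene. Friction and masses are not known exactly. Their poses are not given: they have to be found in the camera images.
- slide: screw-driven length-stop slide fixed to the bench: base 320 mm long (its y), 115 mm wide (its x), z up; bevel box (70x70 mm, 41 mm high) on its front, towards the robot. Origin on the bench, middle of the base's front edge. The carriage runs along y; all but the crank is under 80 mm high. Tall presses stand 0.45 m and more to the left and right of the bench's middle
- carriage (a joint): travel of the carriage along the slide's own y, m, 0 at the start, +-0.105 at its stops. The screw is self-locking: the carriage cannot be pushed, it moves only as the crank is turned, 20 mm for each full turn. Turning the crank counter-clockwise as seen from above moves the carriage towards the slide's -y (to the right as seen from the robot), clockwise towards +y (left)
- drive (a joint): angle of the drive shaft, rad, 0 at the start, grows counter-clockwise as seen from above; carriage = -0.00318 x drive. It stays where it is left; turning it takes about 0.1 N m (2 N at the crank's sleeve)
- shaft_seat (a point): point on the upright drive shaft's axis at the foot of its square end, on the shoulder where the crank's hub sits, 45 mm above the bench. The square is 16 mm wide and 36 mm high
- crank: loose dark steel crank, about 0.3 kg, whose 36x36x28 mm hub sits with a 17 mm square hole on the shaft's square end, held down by its weight alone; origin at the centre of the hub's underside (on shaft_seat when seated), z up along the hole, x along the arm towards the sleeve, whose axis is 55 mm from the hub's
- crank_grip (a point): point on the axis of the crank's upright black sleeve, 36 mm above its foot. The sleeve is 22 mm across and 58 mm tall (top 22 mm above this point) and spins freely on the crank, so that it can stay gripped while it is carried round the shaft
- pointer_tip (a point): tip of the 4 mm wide steel pointer that sticks out from the rear (+x) side of the carriage, 53 mm above the bench
- index_notch (a point): centre of the notch in the face of the notched index block, at the pointer's height. The block (18x40 mm, top 68 mm above the bench) stands on the ledge behind the carriage, to the left or right of the pointer's start; its notch is 12 mm wide and open upwards. The pointer tip passes 2 mm in front of the face
- plain_block: block of the same size without a notch, on the ledge on the other side; not the target; origin under its centre
- vial: small plastic vial with a cap, 30 mm across, 64 mm tall, standing beside the slide on its left; origin under its centre
- housing: small connector housing, 17x26x13 mm, lying in front of the slide on the right; origin under its centre
- tape: roll of tape lying flat, 68 mm across, 18 mm high, beside the slide on its right; origin under its centre

How it is judged:
By the outcome, as a careful person would: the job done as asked, in the order asked, and still so for the second after the job is handed in, with the robot touching nothing.
It also fails if it takes over 70 s, if anything falls off the work surface, if the arm or the gripper's body presses on something with over 40 N, if the wrist force passes 120 N, or if a joint passes its speed limit or range.

### The arm

A 6-joint arm with a two-finger parallel gripper is mounted at the origin on a cart in front of the work surface, level with it; the furniture and walls round the work are solid. World frame = base frame: x ahead of the robot, y to its left, z up, the work surface at z = 0. Lengths are in mm, angles in rad, forces in N, time in s.
With the tool pointing down it reaches from about 325 to 875 mm from the base axis. Payload 4.4 kg.
Tool frame: the origin (TCP) lies between the finger pads; the fingertips stand 17 mm ahead of it and the grasp point (between the pads) lies 2 mm behind it (arm.finger_overhang is the distance from the TCP to the fingertips, in mm); z points along the fingers, y is the line along which they close (so a half turn about z gives the same grasp; the last joint's range is limited). The gripper opens to 85 mm and grips with 20 to 120 N. Pads are 22 mm wide; open, the fingers measure 114 mm over their backs; the gripper's body (76 mm by 85 mm) begins 54 mm behind the grasp point. The pads swing forward as they close: fully open they stand 13 mm farther back than shut.
Start: joints at [1.091, 0.207, 1.542, -0, 1.393, -0.15], TCP at [186.226, 544.011, 248.282] pointing down, gripper open.
Joint ranges: [-2.73, 2.73], [-0.86, 2.22], [0.23, 2.46], [-1.11, 4.25], [0.08, 2.63], [-2.82, 2.82]. Speed limits (rad/s): [2.79, 2.79, 3.14, 3.14, 3.14, 3.14].

### API

Orientations are given as a 3x3 rotation matrix whose columns are the frame's x, y, z axes.
In Python, from cell import arm, cams gives the robot as it stands (arm), with the cameras (cams).
- The arm moves only by the tool inch_along, called after ">>>" by a JSON object that holds its "fn" and its "kwargs". Schema: {"type":"object","properties":{"increments":{"type":"array","items":{"type":"array","items":{"type":"array","items":{"type":"number"},"minItems":4,"maxItems":4},"minItems":1,"maxItems":12},"minItems":1,"maxItems":1},"aperture":{"type":"number"},"force":{"type":"number"},"only":{"type":"string"},"quiet":{"type":"boolean"},"lines":{"type":"string"}},"required":["increments"],"additionalProperties":false}. increments is a list that holds a single list of rows (three levels of brackets), with 1 to 12 rows, each of 4 numbers: dx, dy, dz in mm, then a turn about the tool's z in rad; each row shifts and turns the commanded pose from where the row before left it, along the tool's axes as they then stand; what a row does not reach is not made up. A row lasts 1/12 s, in which the tool goes at most 41.7 mm and 0.125 rad, less where a joint would pass 70% of its speed; a pose out of reach is approached as far as the arm can. aperture is the opening from 0.0 (shut) to 1.0 (fully open), set as the call begins (left out keeps the last). The fingers move at their own pace and stop on an object; force is the grip in N (left out, the last holds). Time passes only in rows, so rows that do not move let the fingers close. The tool returns the time, the measured TCP pose, the force, the opening and the grip force at its end. only (a regular expression) keeps the lines of the reply that match it, lines (a string "A,B") keeps lines A to B, and quiet returns only ok. Input that does not fit is refused with a message, and nothing moves.
- arm.observe(): the state, without advancing time (a new reading comes with each control period).
- cams.get_image(name): name is "side" or "top" or "wrist"; returns the picture (400x640x3 uint8, blue, green, red); there is no depth.
- cams.camera_params(name): a dict with "fx", "fy", "cx", "cy" (pixels), "cam_to_world" (4x4, takes a point from camera to world coordinates). Camera axes: x right, y up, looking along -z (the intrinsics and any distortion apply to the point x, -y, -z); pixel columns grow to the right and rows downward; lengths in mm; the calibration is good to about 2 mm. The wrist camera is an equidistant fisheye: a pixel r from the principal point sees the ray r / f radians off the axis. A picture is of the moment at which its call begins: read the wrist's pose just before it. camera_params takes no time and is no camera call; for the wrist camera it gives the pose at the moment of the call.
- arm.close_job(): hands the job in; it is judged then, once.
The state is a dict: "t": time; "joint_positions": joint angles; "qvel": joint speeds; "joint_torque": joint torques, N m; "tool_pos": TCP position; "tool_rot": TCP orientation; "force": force on the tool from outside, world axes, zero at the start; "ft_torque": the same for the moment, N m; "grip_width": opening from 0.0 (shut) to 1.0 (fully open); "finger_force": force on a finger pad.
Only numpy, scipy, OpenCV 4.12 (cv2) and the standard library are available. Lean on these libraries where they do the work, as an engineer would, in place of code of your own. Each camera call takes 0.05 s, during which the arm holds its last target. There are 200 camera calls.

## Working session

There is one attempt and no reset: what is moved stays moved. The work goes in short steps, Python scripts to look and compute and a tool call to move; the robot and the scene stay as the last step left them, time stands still between calls to the robot, and variables do not carry over. Pictures are saved under pics/ and viewed, at most 10 in all, crops included, and the job is handed in when it is done.

```bash
ls; mkdir -p pics; python3 - <<'E'
from cell import arm, cams
import cv2,numpy as np
for n in("top","side"):
    p=cams.camera_params(n);print(n,{k:np.round(v,3).tolist() if not isinstance(v,str) else v for k,v in p.items()})
    cv2.imwrite(f"pics/{n}0.png",cams.get_image(n))
s=arm.observe();print(s["tool_rot"],s["t"])
E
```

```text
cell.py
pics
top {'fx': 406.891, 'fy': 406.891, 'cx': 311.87, 'cy': 208.407, 'cam_to_world': [[0.023, 0.984, -0.177, 404.867], [-1.0, 0.021, -0.013, 32.495], [-0.009, 0.178, 0.984, 943.653], [0.0, 0.0, 0.0, 1.0]]}
side {'fx': 385.403, 'fy': 385.403, 'cx': 323.548, 'cy': 198.287, 'cam_to_world': [[0.226, 0.558, -0.798, -199.202], [-0.974, 0.118, -0.193, -161.938], [-0.014, 0.821, 0.57, 668.347], [0.0, 0.0, 0.0, 1.0]]}
[[-9.46092875e-01  3.23894029e-01 -9.64508938e-04]
 [ 3.23895313e-01  9.46091116e-01 -1.85117424e-03]
 [ 3.12929055e-04 -2.06378268e-03 -9.99997821e-01]] 0.1
```

View pics/top0.png

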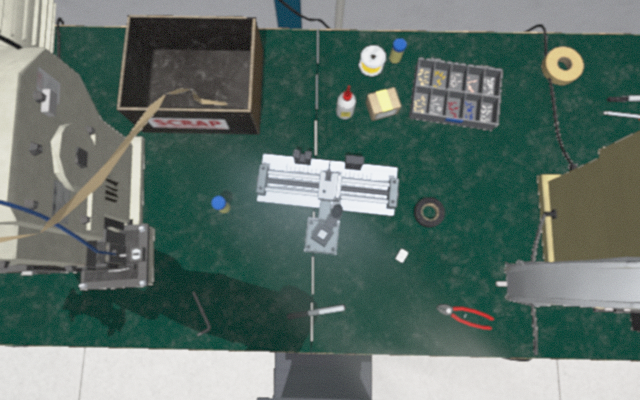

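View pics/side0.png

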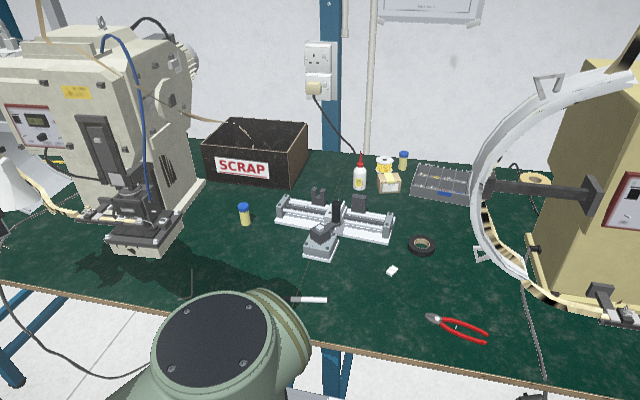

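```bash
cat > h.py <<'E'
from cell import arm, cams
import cv2,numpy as np
def ray(n,u,v,p=None):
    p=p or cams.camera_params(n);T=np.array(p["cam_to_world"])
    return T[:3,3],T[:3,:3]@np.array([(u-p["cx"])/p["fx"],-(v-p["cy"])/p["fy"],-1])
def at(n,u,v,z):
    o,d=ray(n,u,v);return np.round(o+d*(z-o[2])/d[2],1)
def tri(u1,v1,u2,v2):
    o,d=ray("top",u1,v1);q,e=ray("side",u2,v2)
    s=np.linalg.lstsq(np.c_[d,-e],q-o,rcond=None)[0]
    a,b=o+d*s[0],q+e*s[1];return np.round((a+b)/2,1),np.round(np.linalg.norm(a-b),1)
E
python3 - <<'E'
import cv2,numpy as np
a=cv2.imread("pics/top0.png")[140:260,250:410];b=cv2.imread("pics/side0.png")[175:270,265:405]
f=lambda i:cv2.resize(i,None,fx=5,fy=5,interpolation=cv2.INTER_CUBIC)
cv2.imwrite("pics/topc.png",f(a));cv2.imwrite("pics/sidec.png",f(b))
E
```

```text
(no output)
```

View pics/topc.png

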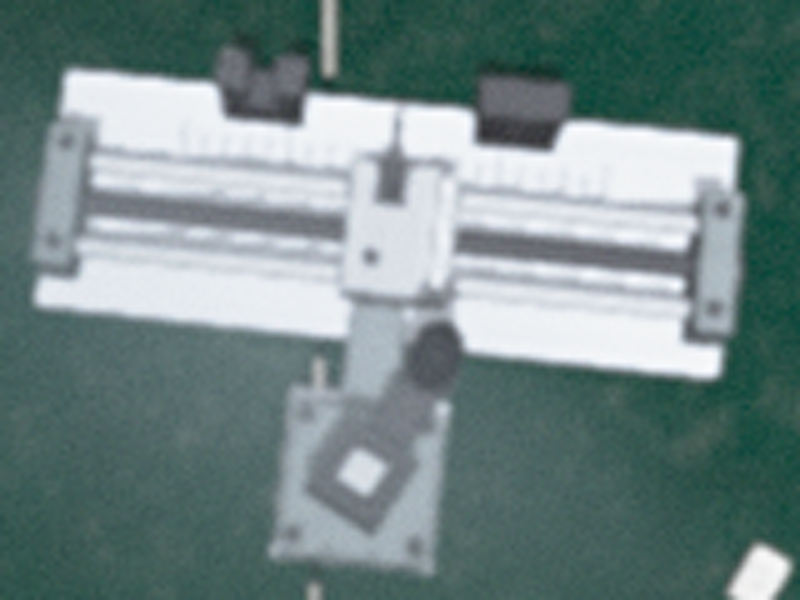

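View pics/sidec.png

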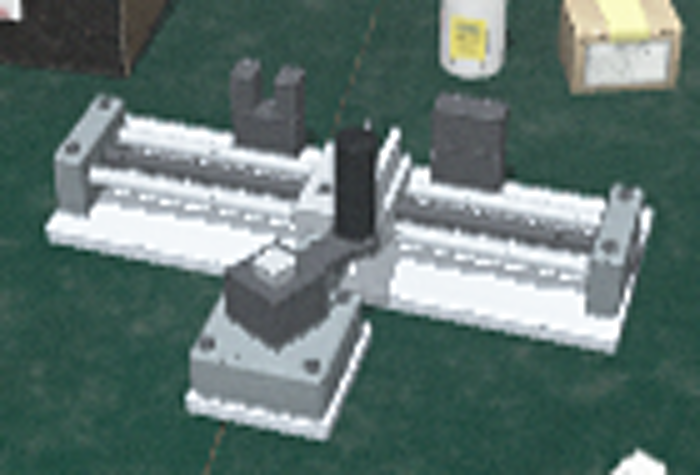

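```bash
python3 - <<'E'
from h import *
print("hub",at("top",250+362/5,140+472/5,81),tri(250+362/5,140+472/5,265+275/5,175+262/5))
print("sleeve",tri(250+435/5,140+345/5,265+358/5,175+133/5))
print("tip",at("top",250+399/5,140+108/5,53))
print("notch top",at("top",250+263/5,140+80/5,68),tri(250+263/5,140+78/5,265+267/5,175+70/5))
for c in((65,72),(740,137),(720,378),(35,305)): print(at("top",250+c[0]/5,140+c[1]/5,10))
for c in((219,82),(308,90),(220,112),(303,120)):print(at("top",250+c[0]/5,140+c[1]/5,68 if c[1]<100 else 10))
E
```

```text
hub [504.7  20.   81. ] (array([505.3,  19.4,  77.7]), np.float64(1.2))
sleeve (array([552.9, -10.2, 125.5]), np.float64(4.2))
tip [674.4   5.9  53. ]
notch top [681.6  67.4  68. ] (array([682.6,  66.9,  68.3]), np.float64(1.2))
[702.  164.6  10. ]
[ 676.4 -157.2   10. ]
[ 560.4 -146.2   10. ]
[588.2 173.6  10. ]
[680.3  87.1  68. ]
[677.4  47.2  68. ]
[683.7  89.8  10. ]
[680.5  50.2  10. ]
```

>>> {"fn": "inch_along", "kwargs": {"increments": [[[0,0,0,-0.11],[0,0,0,-0.11],[0,0,0,-0.11],[-14,-34,0,0],[-14,-34,0,0],[-14,-34,0,0],[-14,-34,0,0],[-14,-34,0,0],[-14,-34,0,0],[-14,-34,0,0],[-14,-34,0,0]]], "aperture": 1}}

```text
t: 1.02
tool_pos: [298.1, 270.3, 247.9]
tool_rot: [[-1.0, -0.001, -0.0], [-0.001, 1.0, -0.0], [0.0, -0.0, -1.0]]
force: [0.3, 0.8, -0.0]
grip_width: 0.997
finger_force: 0.0
```

>>> {"fn": "inch_along", "kwargs": {"increments": [[[-25,-28,0,0],[-25,-28,0,0],[-25,-28,0,0],[-25,-28,0,0],[-25,-28,0,0],[-25,-28,0,0],[-25,-28,0,0],[-25,-28,0,0],[-25,-28,0,0],[-25,-28,0,0],[0,0,0,0],[0,0,0,0]]]}}

```text
t: 2.02
tool_pos: [548.7, -9.4, 247.2]
tool_rot: [[-1.0, 0.003, -0.002], [0.003, 1.0, 0.001], [0.002, 0.001, -1.0]]
force: [-0.9, 0.7, -0.2]
grip_width: 1.006
finger_force: 0.0
```

```bash
python3 - <<'E'
from h import *
p=cams.camera_params("wrist");im=cams.get_image("wrist");cv2.imwrite("pics/w0.png",im)
print({k:np.round(v,3).tolist() if not isinstance(v,str) else v for k,v in p.items()})
E
```

```text
{'fx': 309.707, 'fy': 309.707, 'cx': 320.911, 'cy': 199.093, 'cam_to_world': [[0.003, -0.949, -0.316, 468.972], [1.0, 0.003, 0.001, -10.011], [-0.0, -0.316, 0.949, 373.612], [0.0, 0.0, 0.0, 1.0]]}
```

View pics/w0.png

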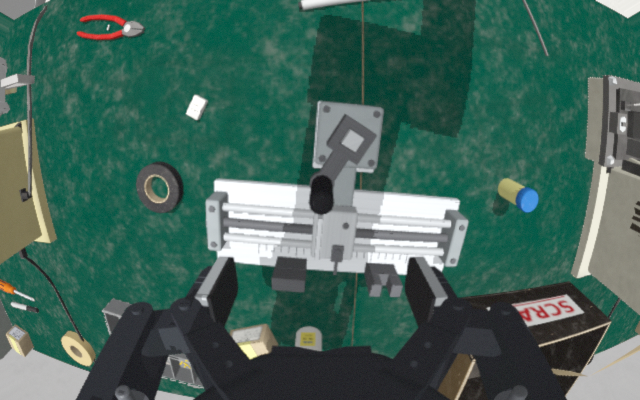

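```bash
cat >> h.py <<'E'
def wat(u,v,z,p=None):
    p=p or cams.camera_params("wrist");T=np.array(p["cam_to_world"])
    a=np.array([u-p["cx"],v-p["cy"]])/p["fx"];r=np.hypot(*a)+1e-9
    d=T[:3,:3]@np.array([a[0]/r*np.sin(r),-a[1]/r*np.sin(r),-np.cos(r)]);o=T[:3,3]
    return np.round(o+d*(z-o[2])/d[2],1)
E
python3 - <<'E'
from h import *
print("sleeve",wat(321,203,124));print("hub",wat(352,140,81));print("tip",wat(335.5,269,53));print("notch",wat(384,275,68))
im=cv2.imread("pics/w0.png")
a=im[120:220,270:430];b=im[220:320,270:430]
f=lambda i:cv2.resize(i,None,fx=5,fy=5,interpolation=cv2.INTER_CUBIC)
cv2.imwrite("pics/wc.png",f(im[185:300,265:420]))
E
```

```text
sleeve [554.8  -8.9 124. ]
hub [506.5  20.6  81. ]
tip [663.6   8.4  53. ]
notch [664.2  65.1  68. ]
```

View pics/wc.png

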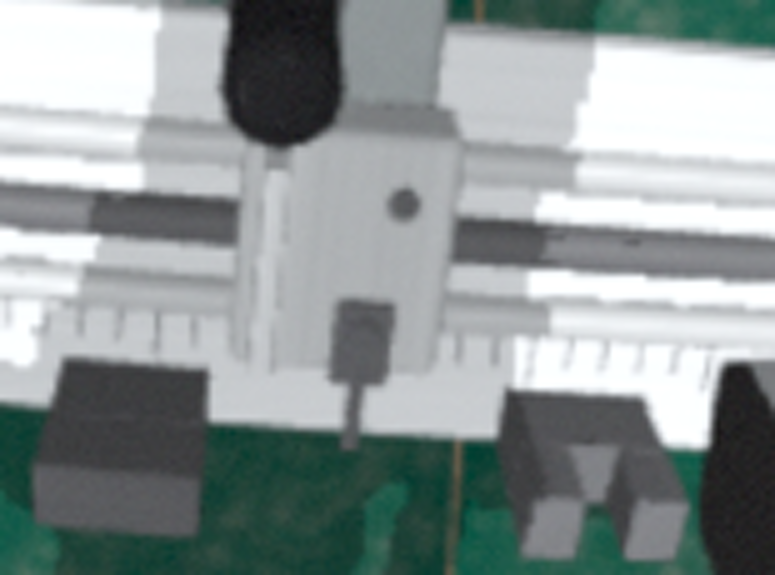

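```bash
python3 - <<'E'
from h import *
c=lambda u,v,z:wat(265+u/5,185+v/5,z)
t=c(349,447,53);n=c(602,498,68);l,r=c(523,500,68),c(688,500,68)
y=np.array([.083,.9965,0]);print(t,n,l,r,(l+r)/2)
for q in(n,(l+r)/2):print((q-t)@y)
E
```

```text
[671.4   7.7  53. ] [678.1  68.2  68. ] [677.9  48.9  68. ] [679.8  89.9  68. ] [678.85  69.4   68.  ]
60.844350000000006
62.1024
```

>>> {"fn": "inch_along", "kwargs": {"increments": [[[-4.3,0.5,36,0],[0,0,36,0],[0,0,36,0],[0,0,35,0],[0,0,0,0],[0,0,0,0]]], "aperture": 1}}

```text
t: 2.57
tool_pos: [549.8, -5.8, 103.5]
tool_rot: [[-1.0, -0.002, -0.006], [-0.002, 1.0, 0.001], [0.006, 0.001, -1.0]]
force: [-0.1, -0.5, 0.5]
grip_width: 1.002
finger_force: 0.0
```

>>> {"fn": "inch_along", "kwargs": {"increments": [[[0,0,0,0],[0,0,0,0],[0,0,0,0],[0,0,0,0],[0,0,0,0],[0,0,0,0],[0,0,0,0],[0,0,0,0]]], "aperture": 0, "force": 30}}

```text
t: 3.23
tool_pos: [553.7, -7.7, 106.4]
tool_rot: [[-1.0, 0.0, 0.002], [0.0, 1.0, -0.0], [-0.002, -0.0, -1.0]]
force: [0.8, -1.3, 5.3]
grip_width: 0.242
finger_force: 32.7
```

>>> {"fn": "inch_along", "kwargs": {"increments": [[[8.7,-11.4,0,0],[11.4,-8.7,0,0],[13.3,-5.5,0,0],[14.2,-1.9,0,0],[14.2,1.9,0,0],[13.3,5.5,0,0]]]}}

```text
t: 3.73
tool_pos: [479.3, -28.1, 107.0]
tool_rot: [[-1.0, 0.002, 0.007], [0.002, 1.0, 0.001], [-0.007, 0.001, -1.0]]
force: [4.0, 3.1, 4.6]
grip_width: 0.245
finger_force: 32.7
```

>>> {"fn": "inch_along", "kwargs": {"increments": [[[0,0,0,0],[0,0,0,0],[0,0,0,0],[0,0,0,0]]]}}

```text
t: 4.07
tool_pos: [478.2, -27.6, 106.6]
tool_rot: [[-1.0, 0.0, 0.003], [0.0, 1.0, 0.001], [-0.003, 0.001, -1.0]]
force: [-1.4, 1.9, 8.7]
grip_width: 0.243
finger_force: 33.5
```

>>> {"fn": "inch_along", "kwargs": {"increments": [[[11.4,8.7,0,0],[8.7,11.4,0,0],[5.5,13.3,0,0],[1.9,14.2,0,0],[-1.9,14.2,0,0],[-5.5,13.3,0,0],[-8.7,11.4,0,0],[-11.4,8.7,0,0],[-13.3,5.5,0,0],[-14.2,1.9,0,0],[-14.2,-1.9,0,0],[-13.3,-5.5,0,0]]]}}

```text
t: 5.07
tool_pos: [533.4, 68.6, 106.9]
tool_rot: [[-1.0, -0.002, 0.001], [-0.002, 1.0, 0.001], [-0.001, 0.001, -1.0]]
force: [-2.0, 0.5, 9.3]
grip_width: 0.244
finger_force: 33.2
```

>>> {"fn": "inch_along", "kwargs": {"increments": [[[-11.4,-8.7,0,0],[-8.7,-11.4,0,0],[-5.5,-13.3,0,0],[-1.9,-14.2,0,0],[1.9,-14.2,0,0],[5.5,-13.3,0,0],[0,0,0,0],[0,0,0,0],[0,0,0,0],[0,0,0,0]]]}}

```text
t: 5.9
tool_pos: [552.7, -8.5, 106.4]
tool_rot: [[-1.0, 0.0, 0.001], [0.0, 1.0, -0.001], [-0.001, -0.001, -1.0]]
force: [-0.3, -1.2, 7.0]
grip_width: 0.246
finger_force: 33.1
```

>>> {"fn": "inch_along", "kwargs": {"increments": [[[8.7,-11.4,0,0],[11.4,-8.7,0,0],[13.3,-5.5,0,0],[14.2,-1.9,0,0],[14.2,1.9,0,0],[13.3,5.5,0,0],[11.4,8.7,0,0],[8.7,11.4,0,0],[5.5,13.3,0,0],[1.9,14.2,0,0],[-1.9,14.2,0,0],[-5.5,13.3,0,0]]]}}

```text
t: 6.9
tool_pos: [456.5, 47.3, 106.5]
tool_rot: [[-1.0, -0.001, -0.001], [-0.001, 1.0, -0.002], [0.001, -0.002, -1.0]]
force: [-1.7, -1.8, 11.7]
grip_width: 0.249
finger_force: 33.5
```

>>> {"fn": "inch_along", "kwargs": {"increments": [[[-8.7,11.4,0,0],[-11.4,8.7,0,0],[-13.3,5.5,0,0],[-14.2,1.9,0,0],[-14.2,-1.9,0,0],[-13.3,-5.5,0,0],[-11.4,-8.7,0,0],[-8.7,-11.4,0,0],[-5.5,-13.3,0,0],[-1.9,-14.2,0,0],[1.9,-14.2,0,0],[5.5,-13.3,0,0]]]}}

```text
t: 7.9
tool_pos: [553.2, -7.7, 106.5]
tool_rot: [[-1.0, 0.0, 0.001], [0.0, 1.0, 0.002], [-0.001, 0.002, -1.0]]
force: [-0.8, 3.5, 8.5]
grip_width: 0.246
finger_force: 33.3
```

>>> {"fn": "inch_along", "kwargs": {"increments": [[[0,0,0,0],[0,0,0,0],[0,0,0,0],[0,0,0,0]]]}}

```text
t: 8.23
tool_pos: [552.6, -8.4, 106.4]
tool_rot: [[-1.0, 0.0, 0.001], [0.0, 1.0, -0.001], [-0.001, -0.001, -1.0]]
force: [1.0, -1.4, 7.6]
grip_width: 0.246
finger_force: 33.2
```

```bash
python3 - <<'E'
from h import *
im=cams.get_image("top");cv2.imwrite("pics/top2.png",im)
a=cv2.resize(im[140:260,250:410],None,fx=4,fy=4,interpolation=cv2.INTER_CUBIC)
cv2.imwrite("pics/top2c.png",a)
E
```

```text
(no output)
```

View pics/top2c.png

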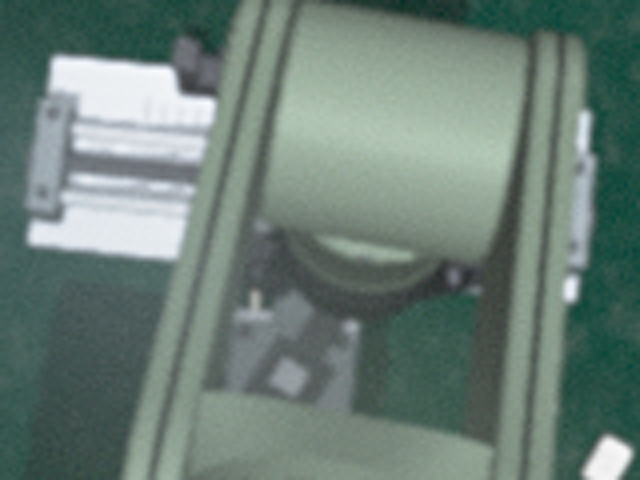

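>>> {"fn": "inch_along", "kwargs": {"increments": [[[8.7,-11.4,0,0],[11.4,-8.7,0,0],[13.3,-5.5,0,0],[14.2,-1.9,0,0],[14.2,1.9,0,0],[13.3,5.5,0,0],[11.4,8.7,0,0],[8.7,11.4,0,0],[5.5,13.3,0,0],[1.9,14.2,0,0],[-1.9,14.2,0,0],[-5.5,13.3,0,0]]]}}

```text
t: 9.28
tool_pos: [456.5, 47.3, 106.6]
tool_rot: [[-1.0, -0.0, -0.001], [-0.0, 1.0, -0.002], [0.001, -0.002, -1.0]]
force: [-2.3, -2.6, 11.5]
grip_width: 0.242
finger_force: 33.5
```

>>> {"fn": "inch_along", "kwargs": {"increments": [[[-8.7,11.4,0,0],[-11.4,8.7,0,0],[-13.3,5.5,0,0],[-14.2,1.9,0,0],[-14.2,-1.9,0,0],[-13.3,-5.5,0,0],[-11.4,-8.7,0,0],[-8.7,-11.4,0,0],[-5.5,-13.3,0,0],[-1.9,-14.2,0,0],[1.9,-14.2,0,0],[5.5,-13.3,0,0]]]}}

```text
t: 10.28
tool_pos: [553.2, -7.6, 106.5]
tool_rot: [[-1.0, 0.0, 0.001], [0.0, 1.0, 0.002], [-0.001, 0.002, -1.0]]
force: [-2.0, 3.4, 8.6]
grip_width: 0.247
finger_force: 33.3
```

>>> {"fn": "inch_along", "kwargs": {"increments": [[[8.7,-11.4,0,0],[11.4,-8.7,0,0],[0,0,0,0],[0,0,0,0],[0,0,0,0],[0,0,0,0],[0,0,0,0]]]}}

```text
t: 10.87
tool_pos: [532.1, -27.9, 106.4]
tool_rot: [[-1.0, 0.0, -0.0], [0.0, 1.0, 0.0], [0.0, 0.0, -1.0]]
force: [-0.6, -0.3, 9.4]
grip_width: 0.244
finger_force: 33.5
```

>>> {"fn": "inch_along", "kwargs": {"increments": [[[0,0,0,0],[0,0,0,0],[0,0,0,0],[0,0,0,0],[0,0,0,0],[0,0,0,0],[0,0,0,0],[0,0,0,0]]], "aperture": 1}}

```text
t: 11.53
tool_pos: [532.5, -27.5, 105.1]
tool_rot: [[-1.0, -0.0, -0.0], [-0.0, 1.0, 0.0], [0.0, 0.0, -1.0]]
force: [0.1, -0.7, -0.4]
grip_width: 1.004
finger_force: 0.0
```

>>> {"fn": "inch_along", "kwargs": {"increments": [[[0,0,-10,0],[0,0,-20,0],[0,0,-30,0],[0,0,-30,0],[0,0,-30,0],[0,0,-30,0],[0,0,0,0],[0,0,0,0],[0,0,0,0]]]}}

```text
t: 12.28
tool_pos: [532.2, -27.4, 255.4]
tool_rot: [[-1.0, -0.0, -0.0], [-0.0, 1.0, -0.0], [0.0, -0.0, -1.0]]
force: [-0.3, 0.3, -0.1]
grip_width: 0.996
finger_force: 0.0
```

```bash
python3 - <<'E'
from h import *
import json
p=cams.camera_params("wrist");im=cams.get_image("wrist");cv2.imwrite("pics/w3.png",im)
print(p["cam_to_world"])
cv2.imwrite("pics/w3c.png",cv2.resize(im[90:290,250:450],None,fx=3,fy=3,interpolation=cv2.INTER_CUBIC))
E
```

```text
[[-3.19538127e-04 -9.48064993e-01 -3.18076512e-01  4.52231781e+02]
 [ 9.99999774e-01 -4.91347530e-04  4.59924995e-04 -2.81920602e+01]
 [-5.92324896e-04 -3.18076293e-01  9.48064935e-01  3.81595835e+02]
 [ 0.00000000e+00  0.00000000e+00  0.00000000e+00  1.00000000e+00]]
```

View pics/w3c.png

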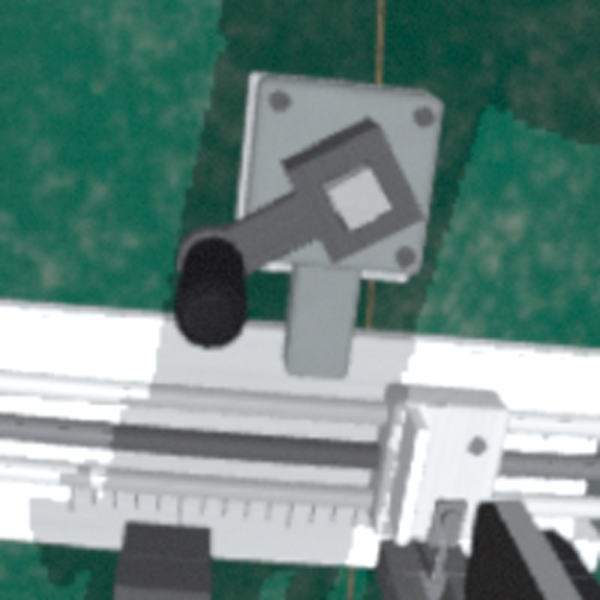

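>>> {"fn": "inch_along", "kwargs": {"increments": [[[-25,25,0,0],[-25,25,0,0],[-25,25,0,0],[-15,20,0,0],[0,0,0,0],[0,0,0,0],[0,0,0,0],[0,0,0,0]]]}}

```text
t: 13.0
tool_pos: [621.4, 66.7, 254.2]
tool_rot: [[-1.0, 0.001, -0.002], [0.001, 1.0, -0.0], [0.002, -0.0, -1.0]]
force: [-0.1, -0.6, 0.1]
grip_width: 0.998
finger_force: 0.0
```

```bash
python3 - <<'E'
from h import *
p=cams.camera_params("wrist");im=cams.get_image("wrist");cv2.imwrite("pics/w4.png",im)
T=np.array(p["cam_to_world"])
w=np.array([675,67,55.]);q=np.linalg.inv(T)@np.r_[w,1];th=np.arctan2(np.hypot(q[0],q[1]),-q[2]);r=th*p["fx"]/np.hypot(q[0],q[1])
u,v=p["cx"]+q[0]*r,p["cy"]-q[1]*r;u0,v0=int(u)-50,int(v)-35;print(T[:3,3],u,v,u0,v0)
cv2.imwrite("pics/w4c.png",cv2.resize(im[v0:v0+70,u0:u0+100],None,fx=8,fy=8,interpolation=cv2.INTER_CUBIC))
E
```

```text
[541.73806598  66.00503714 380.60008538] 322.1304356863652 219.90830965548793 272 184
```

View pics/w4c.png

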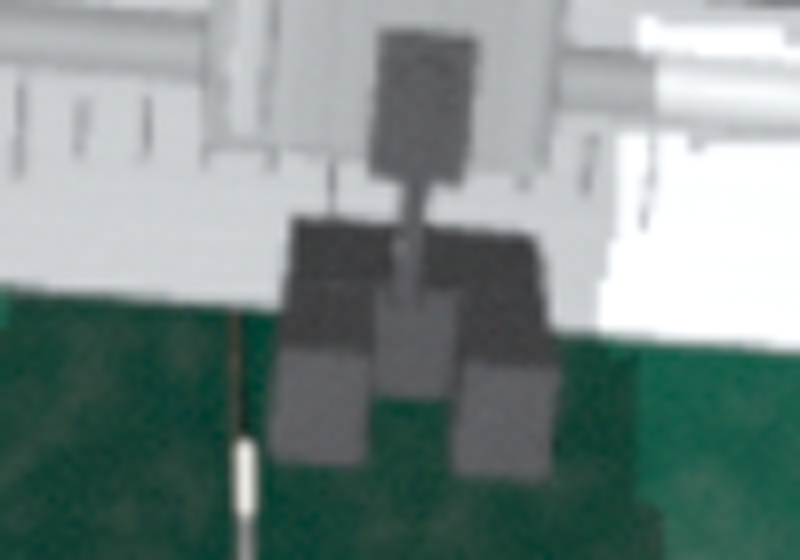

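```bash
python3 - <<'E'
from h import *
c=lambda u,v,z:wat(272+u/8,184+v/8,z)
Y=np.array([.083,.9965,0])
t=c(407,308,53);print(t)
for a,b,z in(((368,350),(458,358),68),((270,345),(560,366),68),((375,288),(460,295),45)):
    A,B=c(*a,z),c(*b,z);print(A,B,((A+B)/2-t)@Y,(B-A)@Y)
E
```

```text
[679.6  67.7  53. ]
[679.6  62.3  68. ] [680.8  74.7  68. ] 0.8469999999999991 12.4562
[678.8  48.8  68. ] [682.1  88.8  68. ] 1.1666999999999963 40.13390000000001
[679.8  63.1  45. ] [680.9  75.6  45. ] 1.7064749999999822 12.547549999999996
```

>>> {"fn": "inch_along", "kwargs": {"increments": [[[22.5,-23.5,0,0],[22.5,-23.5,0,0],[22.5,-23.5,0,0],[22,-23.5,0,0],[0,0,0,0],[0,0,37,0],[0,0,37,0],[0,0,37,0],[0,0,37,0],[0,0,0,0],[0,0,0,0],[0,0,0,0]]]}}

```text
t: 14.05
tool_pos: [534.5, -27.0, 109.3]
tool_rot: [[-1.0, 0.0, 0.003], [0.0, 1.0, -0.001], [-0.003, -0.001, -1.0]]
force: [0.1, -0.3, 1.4]
grip_width: 1.005
finger_force: 0.0
```

>>> {"fn": "inch_along", "kwargs": {"increments": [[[0,0,0,0],[0,0,0,0],[0,0,0,0],[0,0,0,0],[0,0,0,0],[0,0,0,0],[0,0,0,0],[0,0,0,0]]], "aperture": 0, "force": 30}}

```text
t: 14.72
tool_pos: [533.8, -26.8, 108.0]
tool_rot: [[-1.0, -0.0, 0.002], [-0.0, 1.0, -0.001], [-0.002, -0.001, -1.0]]
force: [0.3, -1.4, 2.9]
grip_width: 0.247
finger_force: 32.4
```

>>> {"fn": "inch_along", "kwargs": {"increments": [[[9.6,-4.6,0,0],[9.9,-2.6,0,0],[0,0,0,0],[0,0,0,0],[0,0,0,0],[0,0,0,0],[0,0,0,0]]]}}

```text
t: 15.3
tool_pos: [512.3, -34.0, 107.8]
tool_rot: [[-1.0, 0.0, -0.001], [0.0, 1.0, 0.0], [0.001, 0.0, -1.0]]
force: [-0.5, -0.6, 6.9]
grip_width: 0.244
finger_force: 32.7
```

>>> {"fn": "inch_along", "kwargs": {"increments": [[[0,0,0,0],[0,0,0,0],[0,0,0,0],[0,0,0,0],[0,0,0,0],[0,0,0,0],[0,0,0,0],[0,0,0,0]]], "aperture": 1}}

```text
t: 15.97
tool_pos: [513.5, -33.7, 107.2]
tool_rot: [[-1.0, -0.0, -0.0], [-0.0, 1.0, -0.0], [0.0, -0.0, -1.0]]
force: [-0.6, 0.0, 0.3]
grip_width: 1.003
finger_force: 0.0
```

>>> {"fn": "inch_along", "kwargs": {"increments": [[[0,0,-10,0],[0,0,-20,0],[0,0,-30,0],[0,0,-30,0],[0,0,-30,0],[0,0,-28,0],[0,0,0,0]]]}}

```text
t: 16.55
tool_pos: [517.5, -34.6, 263.5]
tool_rot: [[-1.0, -0.0, 0.014], [-0.0, 1.0, -0.003], [-0.014, -0.003, -1.0]]
force: [0.8, 0.1, 0.4]
grip_width: 1.003
finger_force: 0.0
```

>>> {"fn": "inch_along", "kwargs": {"increments": [[[-27,24,0,0],[-27,24,0,0],[-27,24,0,0],[-26,24,0,0],[0,0,0,0],[0,0,0,0],[0,0,0,0],[0,0,0,0]]]}}

```text
t: 17.22
tool_pos: [619.7, 61.5, 255.4]
tool_rot: [[-1.0, 0.001, -0.001], [0.001, 1.0, -0.0], [0.001, -0.0, -1.0]]
force: [-0.0, -0.1, -0.4]
grip_width: 0.998
finger_force: 0.0
```

```bash
python3 - <<'E'
from h import *
p=cams.camera_params("wrist");im=cams.get_image("wrist");cv2.imwrite("pics/w5.png",im)
u0,v0=272,184;print(p["cam_to_world"][:3])
a=cv2.resize(im[v0:v0+70,u0:u0+100],None,fx=8,fy=8,interpolation=cv2.INTER_CUBIC)
cv2.imwrite("pics/w5c.png",a)
E
```

```text
[[ 5.35295143e-04 -9.48252875e-01 -3.17515666e-01  5.39785298e+02]
 [ 9.99999388e-01  2.00069437e-04  1.08838219e-03  6.08762618e+01]
 [-9.68536364e-04 -3.17516054e-01  9.48252402e-01  3.81642657e+02]]
```

View pics/w5c.png

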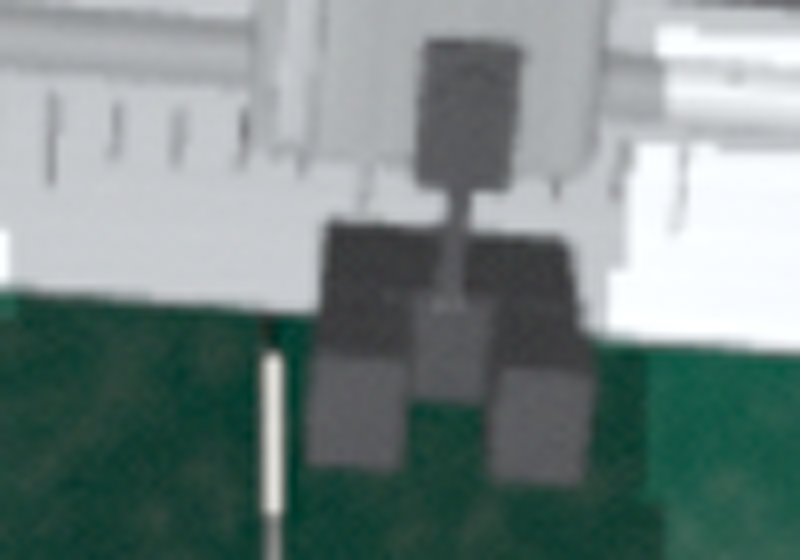

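The last crop shows the pointer tip at column 452. The notch's floor edges (413 and 492) and top edges (408 and 496) both centre on column 452, so it is aligned. The wrist force kept pressing the crank down onto its seat throughout, and the gripper is clear.

```bash
python3 -c "
from cell import arm, cams
print(arm.close_job())"
```

```text
the job is handed in; nothing more can be done
None
```

I turned the crank clockwise about 3.1 turns, and the last wrist picture shows the pointer centred in the notch. I left the crank on its shaft: the picture after the main turns showed it seated. I did not photograph it again after the final 20° correction, but it was pressed down throughout that turn. I never moved the vial, housing or tape, and handed the job in at about 17 s.

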